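# Emboss a cover on the desktop crank press

### The job

Emboss the card in the blue pack: take the pack from the grey tray, lay it flat between the stops on the press's bed, then unlock the bed (lift the red knob over the bump, slide the bolt fully out and let the knob drop into the outer notch). Turn the crank two full turns to its stop, the handle's top moving the way the bed travels, evenly through the heavy point in each turn: keep hold, never let it spring ahead (well over a turn a second) or run back. Then lift the pack off and put it gently back, flat in the tray, leaving the things around where they stand.

Things in the scene. Friction and masses are not known exactly. Their poses are not given: they have to be found in the camera images.
- press: Grey and black crank embossing press fixed to the desk, base 176 x 124 mm. Origin: on the desk under the roller. x: the way the bed travels; z up; crank and bolt are on its -y side, which faces the robot. Cheeks (|x| < 17 mm, 45 < |y| < 60 mm) and a bridge between them over the bed (|x| < 12 mm) reach 165 mm high; the gear cover reaches y = -77 mm; side beams (45 < |y| < 60 mm) are 54 mm high.
- bed_mid (a point): Middle of the top of the aluminium bed, 65 mm above the desk, x along the travel. Bed 94 x 84 mm; starts at press x = -63 mm and travels 10 mm per radian of crank to +63 mm. Lips and corner stops 4 mm high leave a 89 x 68 mm place for the pack; the middle 50 mm of its long sides is free for fingers, which may reach down to the bed.
- pack: Embossing pack: rigid flat sandwich 80 (x) x 60 (y) x 12 (z) mm, blue with two round seal marks, 80 to 150 g. Origin: centre of its underside. Starts flat in the tray; taken from above across its 60 mm width (along its y). On the bed its x lies along the bed's x, either way round.
- bolt (a joint): Travel of the bed lock bolt, m: 0 locked, 0.022 fully out, sliding towards the press's -y. While it is in, the bed and so the crank cannot move beyond a little play (0.2 rad). Slides with about 1 N.
- bolt_lift (a joint): Lift of the bolt's knob, m: 0 down in a notch, up to 0.015; a 2 to 4 N spring pulls it down. In each end position it lies in a notch 7 mm deep, with a square bump between them: it must be lifted at least 8 mm (10 to 12 is good) to slide past.
- bolt_knob (a point): Grip point of the bolt's upright red knob, 74 mm above the desk; locked, it is at press x = -80, y = -96 mm; it moves with lift and slide. The knob is 15 mm thick there, 57 to 88 mm above the desk, with a 20 mm flange on top. Pinch it from above along the press's y (crosswise the gripper would meet the gear cover).
- crank (a joint): Crank angle, rad: 0 with the handle straight up, growing as the handle's top moves to press +x; stop at 12.57 (two turns, handle up again). Heaviest near 2.2 and 8.5 (10 to 12 N at the handle); from 3.2 to 5 and 9.5 to 11.3 springs drive it on with up to 8 N. It rests by itself near 0, 6.28 and 12.57.
- press_axis (a point): Point on the crank's axis (along the press's y), 115 mm above the desk at press x = 0, y = -155 mm. The middle of the grip circles it at 55 mm radius in the plane of the press's x and z. To the left of all this, near world x = 0.55, y = 0.20, a thin black cord hangs from the ceiling, and beyond it stands a white tub 200 mm high: keep clear of both.
- grip_mid (a point): Middle of the crank's grip: a light grey horizontal sleeve along the press's y, 80 mm long, 22 to 24 mm thick, spinning freely on its pin, so the hand need not turn. Hold it from above, fingers closing along press x, all the way round; its lowest point is 60 mm above the desk. The crank arm is 61 mm away towards the press.
- tray: Grey open work tray, 114 (x) x 150 (y) mm outside, walls 4 mm thick and 22 mm high, inner floor 4 mm above the desk, fixed. Origin: centre of its underside. The pack starts in it and comes back to it, its long side along the tray's x; along y there is room for the fingers.
- stamp_pad: Cream and red tin stamp pad, 72 x 101 x 14 mm, lies in front of the press on its left; not to be moved.
- glue: Glue stick with a green cap, 24 mm thick and 82 mm tall, stands near the tray; not to be moved.
- round_stamp: White rubber stamp with a round knob, 30 x 30 x 90 mm, stands behind the press; not to be moved.
- wood_stamp: Wooden rubber stamp, 46 x 22 x 72 mm, stands behind the press; not to be moved.

How it is judged:
On the way, in this order (a step that is already met when the one before it is completed fails the run):
1. the pack lies flat between the bed's corner stops, let go, while the bed is still locked (x of pack in the frame of bed_mid between -0.007 and 0.007 m and y of pack in the frame of bed_mid between -0.007 and 0.007 m and z of pack in the frame of bed_mid between -0.003 and 0.003 m and angle between pack's own z axis and vertical below 0.06 rad and contact force between pack and the fingers below 0.05 N and value of joint bolt below 0.005 m and value of joint crank below 0.3 rad), for 0.2 s.
2. the bolt is fully out, its knob down in the outer notch, the pack still in place (value of joint bolt above 0.018 m and value of joint bolt_lift below 0.003 m and x of pack in the frame of bed_mid between -0.007 and 0.007 m and y of pack in the frame of bed_mid between -0.007 and 0.007 m and z of pack in the frame of bed_mid between -0.003 and 0.003 m and angle between pack's own z axis and vertical below 0.06 rad and value of joint crank below 0.5 rad), for 0.2 s.
3. the crank has come round through the first heavy point, the pack riding on the bed (value of joint crank between 6 and 9 rad and x of pack in the frame of bed_mid between -0.007 and 0.007 m and y of pack in the frame of bed_mid between -0.007 and 0.007 m and z of pack in the frame of bed_mid between -0.003 and 0.003 m and angle between pack's own z axis and vertical below 0.06 rad).
4. the crank is at its stop after two turns, the pack still on the bed (value of joint crank above 12.2 rad and x of pack in the frame of bed_mid between -0.007 and 0.007 m and y of pack in the frame of bed_mid between -0.007 and 0.007 m and z of pack in the frame of bed_mid between -0.003 and 0.003 m and angle between pack's own z axis and vertical below 0.06 rad), for 0.2 s.
At the end, for the whole second after the job is handed in: The pack lies flat (within 0.06 rad) and still on the floor of the grey tray, wholly inside it; the crank is at its two-turn stop (over 12.0 rad); the bolt is fully out (over 18 mm) with its knob down in the outer notch (x of pack in the frame of tray between -0.025 and 0.025 m and y of pack in the frame of tray between -0.05 and 0.05 m and z of pack in the frame of tray below 0.008 m and angle between pack's own z axis and vertical below 0.06 rad and linear speed of pack below 0.02 m/s and value of joint crank above 12 rad and value of joint bolt above 0.018 m and value of joint bolt_lift below 0.003 m); the robot touches nothing.
It fails at once if the crank springs ahead, well over a turn a second (value of joint crank between 0.8 and 12.2 rad and velocity of joint crank above 8 rad/s).
It fails at once if the crank runs back (value of joint crank between 0.8 and 12.2 rad and velocity of joint crank below -1.5 rad/s).
It fails at once if the pack is dropped (linear speed of pack above 0.45 m/s and contact force between pack and the fingers below 0.05 N).
It fails at once if a thing standing about is moved more than 20 mm (distance of any of stamp_pad, glue, round_stamp, wood_stamp from where it was at the start of the episode above 0.02 m).
It also fails if it takes over 72 s, if anything falls off the work surface, if the arm or the gripper's body presses on something with over 40 N, if the wrist force passes 120 N, or if a joint passes its speed limit or range.

### The arm

A 6-joint arm with a two-finger parallel gripper is mounted at the origin on the work surface; the furniture and walls round the work are solid. World frame = base frame: x ahead of the robot, y to its left, z up, the work surface at z = 0. Lengths are in m, angles in rad, forces in N, time in s.
With the tool pointing down it reaches from about 0.375 to 0.9 m from the base axis. Payload 3.1 kg.
Tool frame: the origin (TCP) lies at the very end of the fingers, on their centre line; the grasp point (between the pads) lies 19 mm behind it (manip.grip_depth is the distance from the TCP to the grasp point, in m); z points along the fingers, y is the line along which they close (so a half turn about z gives the same grasp; the last joint's range is limited). The gripper opens to 87 mm and grips with 3 to 60 N. Pads are 19 mm wide; open, the fingers measure 117 mm over their backs; the gripper's body (75 mm by 190 mm) begins 51 mm behind the grasp point.
Start: joints at [1.167, 0.527, 1.433, -0, 1.181, -0.178], TCP at [0.14, 0.609, 0.223] pointing down, gripper open.
Joint ranges: [-3.08, 3.08], [-0.75, 2.2], [0.22, 2.44], [-1.43, 4.57], [0, 2.65], [-2.85, 2.85]. Speed limits (rad/s): [2.79, 2.79, 3.14, 3.14, 3.14, 3.14].

### API

Orientations are given as a rotation vector (axis times angle).
In Python, from cell import manip gives the robot as it stands. The module is installed in compiled form; this text tells all that it offers.
- The arm moves only by the tool play_rows, never from a script. Its arguments are lists of equal length, an entry for each row: "dp": the shift along the world's x, y, z in mm, a list of three; "delta_rot": the turn, a rotation vector about the world's x, y, z in degrees, a list of three; "hand": the opening, from -1 (shut) to 1 (fully open). In form: {"dp": [[dx, dy, dz], ...], "delta_rot": [[wx, wy, wz], ...], "hand": [hand, ...]}. A call has 1 to 5 rows; each row is the pose to reach, as a shift and turn from the pose commanded when the call began; what a row does not reach only later rows make up. A row lasts 1/10 s, in which the tool goes at most 50 mm and 8.59 degrees, less where a joint would pass 70% of its speed; a pose out of reach is approached as far as the arm can. A call with a gripper value outside its range is refused whole. The fingers move at their own pace and stop on an object; the grip force is fixed at half the most. Time passes only in rows, so rows that repeat a pose let the fingers close. It gives the time, the measured TCP pose, the force, the opening and the grip force at its end, in the units of the state.
- manip.sense(): the state, without advancing time (a new reading comes with each control period).
- manip.read_camera(name): name is "side" or "top"; returns the picture (384x512x3 uint8, red, green, blue); there is no depth.
- manip.camera_model(name): a dict with "fx", "fy", "cx", "cy" (pixels), "xyz" and "attitude" of the camera in the world. Camera axes: x right, y down, z forward; pixel columns grow to the right and rows downward; lengths in m; the calibration is good to about 2 mm. A picture is of the moment at which its call begins. camera_model takes no time and is no camera call.
- manip.finish_job(): hands the job in; it is judged then, once.
The state is a dict: "time": time; "joint_positions": joint angles; "joint_vel": joint speeds; "joint_efforts": joint torques, N m; "tcp_pos": TCP position; "eef_rot": TCP orientation; "contact_force": force on the tool from outside, world axes, zero at the start; "ft_torque": the same for the moment, N m; "grip_width": finger opening in m; "finger_force": force on a finger pad.
Only numpy, scipy, OpenCV 4.12 (cv2) and the standard library are available. Lean on these libraries where they do the work, as an engineer would, in place of code of your own. Each camera call takes 0.05 s, during which the arm holds its last target. There are 200 camera calls.

## Working session

There is one attempt and no reset: what is moved stays moved. The work goes in short steps, Python scripts to look and compute and a tool call to move; the robot and the scene stay as the last step left them, time stands still between calls to the robot, and variables do not carry over. Pictures are saved under pics/ and viewed, at most 12 in all, crops included, and the job is handed in when it is done.

Besides the shell and the picture viewer there is one more tool, called after "Emit:" as name(argument=value, ...) on one line, values as JSON. play_rows: Moves the arm, as the interface text tells. Its arguments: {"type":"object","properties":{"dp":{"type":"array"},"delta_rot":{"type":"array"},"hand":{"type":"array"}},"required":["dp","delta_rot","hand"]}

```bash
mkdir -p pics; ls; python3 - <<'E'
from cell import manip
import cv2,numpy as np
for n in("side","top"):
    im=manip.read_camera(n); cv2.imwrite(f"pics/{n}0.png",im[:,:,::-1]); print(n,manip.camera_model(n))
print(manip.sense(),manip.grip_depth)
E
```

```text
pics
side {'fx': 398.7463966905755, 'fy': 398.7463966905755, 'cx': 255.92345074892015, 'cy': 189.38460182312704, 'xyz': array([ 0.50704139, -1.01304678,  0.57809504]), 'attitude': array([-2.01998997,  0.05567459, -0.05403041])}
top {'fx': 389.67511298570014, 'fy': 389.67511298570014, 'cx': 248.49677441185742, 'cy': 190.41549360987057, 'xyz': array([ 0.36561121, -0.09160801,  1.09335678]), 'attitude': array([-2.10886475,  2.10750524, -0.21738449])}
{'time': 0.1, 'joint_positions': array([ 1.16649281e+00,  5.28372326e-01,  1.43377483e+00, -2.47332114e-05,
        1.18141550e+00, -1.78505309e-01]), 'joint_vel': array([-3.20642695e-04, -1.41303573e-03, -2.66349048e-03,  2.48320171e-06,
       -5.63285608e-04,  2.93734701e-05]), 'joint_efforts': array([-1.06854416e-04, -4.40986168e+01, -1.77149606e+01,  6.34557917e-02,
        5.34640008e-02, -7.26739859e-05]), 'tcp_pos': array([0.13964308, 0.60851719, 0.22166983]), 'eef_rot': array([-3.53853857e-01, -3.12105188e+00,  2.97381927e-03]), 'contact_force': array([ 0.19364401, -0.18145548, -0.11965131]), 'ft_torque': array([ 0.02197235, -0.04061084, -0.02476088]), 'finger_force': 0.0, 'grip_width': 0.08723632022553224} 0.0187
```

View pics/side0.png

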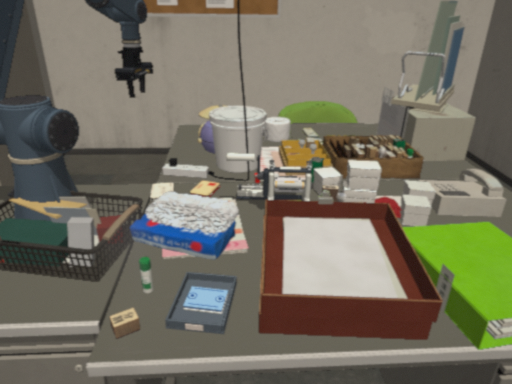

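View pics/top0.png

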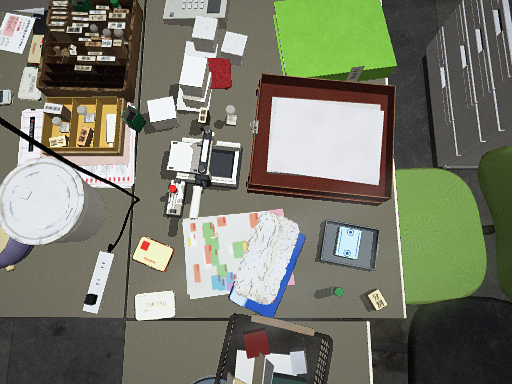

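The side view shows the tray at (203,302) with the blue pack, the glue at (147,275) and the press at about (285,183). In the top view the tray is at (349,246) and the pack at (348,241). The press is at (205,160), the red knob at (172,188) and the grip at (195,200). So press +x is about image right, which is world −y. I'll zoom in next.

```bash
cat > h.py <<'E'
import numpy as np,cv2
from scipy.spatial.transform import Rotation as R
from cell import manip
def ray(n,u,v):
    c=manip.camera_model(n); d=R.from_rotvec(c["attitude"]).apply([(u-c["cx"])/c["fx"],(v-c["cy"])/c["fy"],1]); return np.array(c["xyz"]),d
def plane(n,u,v,z):
    o,d=ray(n,u,v); return o+d*(z-o[2])/d[2]
def tri(uv1,uv2):
    o1,d1=ray("top",*uv1);o2,d2=ray("side",*uv2)
    t=np.linalg.lstsq(np.c_[d1,-d2],o2-o1,rcond=None)[0]; a,b=o1+t[0]*d1,o2+t[1]*d2
    return (a+b)/2,np.linalg.norm(a-b)
def proj(n,p):
    c=manip.camera_model(n); q=R.from_rotvec(c["attitude"]).inv().apply(np.array(p)-c["xyz"]); return np.array([c["cx"]+c["fx"]*q[0]/q[2],c["cy"]+c["fy"]*q[1]/q[2]])
def crop(n,im,x0,x1,y0,y1,k,name):
    cv2.imwrite(name,cv2.resize(im[y0:y1,x0:x1,::-1],None,fx=k,fy=k,interpolation=cv2.INTER_CUBIC))
E
python3 - <<'E'
from h import *
t=manip.read_camera("top");s=manip.read_camera("side")
np.save("t0.npy",t);np.save("s0.npy",s)
a=cv2.resize(t[110:225,150:265],None,fx=5,fy=5,interpolation=cv2.INTER_CUBIC)
cv2.imwrite("pics/tc.png",a[:,:,::-1])
crop("side",s,225,345,145,215,6,"pics/sc.png")
print(manip.sense()["time"])
E
```

```text
0.2
```

View pics/tc.png

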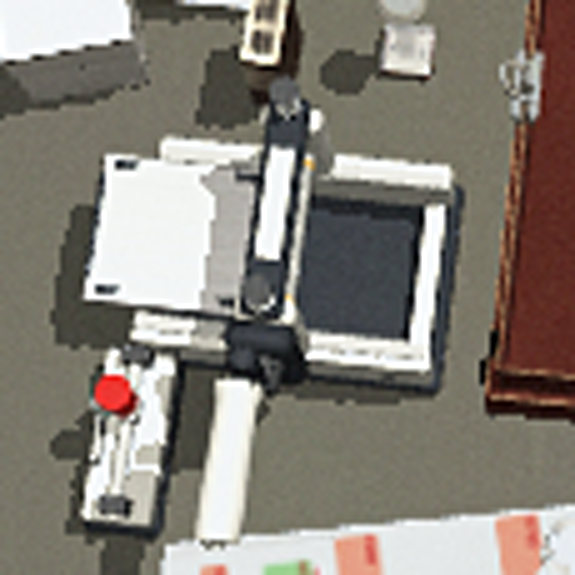

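View pics/sc.png

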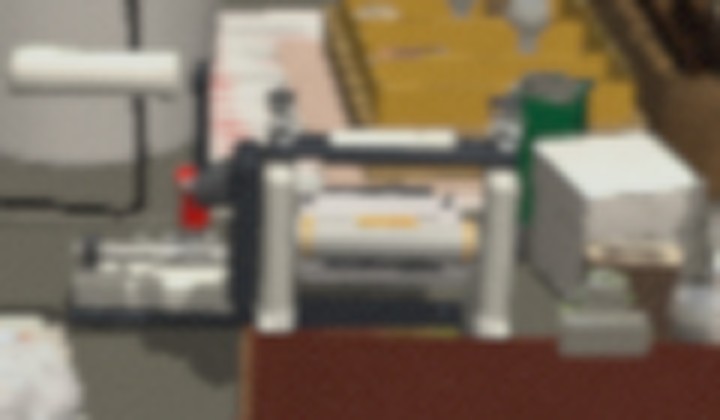

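The crops show the bed's left edge at crop (105,155)–(85,300) and the red knob at (115,395). The grip runs (238,380)–(219,540) in the top view and (8,70)–(180,72) in the side view. I'll compute positions from these.

```bash
python3 - <<'E'
from h import *
np.set_printoptions(precision=4,suppress=True)
t=np.load("t0.npy");s=np.load("s0.npy")
T=lambda x,y:(150+(x+.5)/5-.5,110+(y+.5)/5-.5); S=lambda x,y:(225+(x+.5)/6-.5,145+(y+.5)/6-.5)
# tray & pack
def masked(im,lo,hi,roi):
    h=cv2.cvtColor(im,cv2.COLOR_RGB2HSV);m=cv2.inRange(h,lo,hi);z=np.zeros_like(m);x0,x1,y0,y1=roi;z[y0:y1,x0:x1]=m[y0:y1,x0:x1];
    n,l,st,c=cv2.connectedComponentsWithStats(z);i=1+np.argmax(st[1:,4]);return (l==i).astype(np.uint8),st[i],c[i]
for nm,im,roi in(("top",t,(160,185,175,205)),("side",s,(245,270,165,190))):
    h=cv2.cvtColor(im,cv2.COLOR_RGB2HSV); m=(cv2.inRange(h,(0,150,90),(8,255,255))|cv2.inRange(h,(172,150,90),(180,255,255)))
    x0,x1,y0,y1=roi;ys,xs=np.nonzero(m[y0:y1,x0:x1]);print("knob",nm,xs.mean()+x0,ys.mean()+y0,len(xs),ys.min()+y0,ys.max()+y0)
    if nm=="top":kt=(xs.mean()+x0,ys.mean()+y0)
    else: ks=(xs.mean()+x0,ys.min()+y0+.5)
print("knob top tri",tri(kt,ks))
for nm,a,b in(("gripN",T(219,540),S(8,70)),("gripF",T(238,380),S(180,72))):print(nm,tri(a,b))
for nm,a in(("bedL far",T(105,155)),("bedL near",T(85,300))):print(nm,plane("top",*a,.067))
print("base",[plane("top",*T(*p),.01)for p in((462,185),(437,392))])
print("beam54",[plane("top",*T(*p),.054)for p in((455,165),(430,372),(160,138),(130,338),(445,205),(408,340))])
m,st,c=masked(t,(95,40,80),(125,255,255),(320,380,222,270));print("pack top",st,c);
r=cv2.minAreaRect(cv2.findContours(m,0,1)[0][0]);print(r,[plane("top",*p,.016)for p in cv2.boxPoints(r)])
m,st,c=masked(s,(95,40,80),(125,255,255),(175,235,280,320));print("pack side",st,c);
r=cv2.minAreaRect(cv2.findContours(m,0,1)[0][0]);print(r,[plane("side",*p,.016)for p in cv2.boxPoints(r)])
w=cv2.resize(t[210:300,305:395],None,fx=4,fy=4,interpolation=2);v=cv2.resize(s[265:335,160:245],None,fx=4,fy=4,interpolation=2)
o=np.zeros((360,700,3),np.uint8);o[:,:360]=w;o[:280,360:]=v;cv2.imwrite("pics/tr.png",o[:,:,::-1])
E
```

```text
knob top 172.5 188.1304347826087 46 185 192
knob side 256.6666666666667 179.55555555555554 18 173 182
knob top tri (array([0.5873, 0.1148, 0.0869]), np.float64(0.0010565419452993263))
gripN (array([0.4956, 0.0444, 0.1721]), np.float64(0.0011425660117910508))
gripF (array([0.575 , 0.0376, 0.1726]), np.float64(0.0014226044276035093))
bedL far [0.7261 0.1298 0.067 ]
bedL near [0.6429 0.1371 0.067 ]
base [array([ 0.7276, -0.0669,  0.01  ]), array([ 0.6041, -0.0533,  0.01  ])]
beam54 [array([ 0.7246, -0.064 ,  0.054 ]), array([ 0.6056, -0.0509,  0.054 ]), array([0.7407, 0.1021, 0.054 ]), array([0.6248, 0.1143, 0.054 ]), array([ 0.7012, -0.0585,  0.054 ]), array([ 0.6237, -0.0387,  0.054 ])]
pack top [352 232   8  28  64] [356.2969 248.5938]
((356.2027282714844, 245.28378295898438), (6.082762718200684, 27.12583351135254), 9.462322235107422) [array([ 0.4072, -0.3653,  0.016 ]), array([ 0.4801, -0.3815,  0.016 ]), array([ 0.4773, -0.3978,  0.016 ]), array([ 0.4046, -0.3814,  0.016 ])]
pack side [182 285  47  26 908] [205.3117 297.7324]
((205.04269409179688, 297.6158752441406), (44.39347839355469, 23.080190658569336), 6.34019136428833) [array([ 0.4052, -0.3864,  0.016 ]), array([ 0.4034, -0.3151,  0.016 ]), array([ 0.4988, -0.3358,  0.016 ]), array([ 0.4937, -0.4046,  0.016 ])]
```

View pics/tr.png

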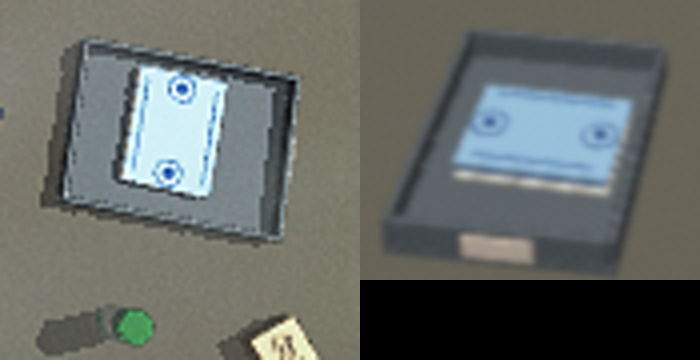

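The crop shows the tray corners at top-crop (85,40),(298,75),(280,240),(62,203). The pack corners are at (138,66),(227,80),(208,195),(122,180), and the seal marks at (181,88),(168,173) in the top view and (490,121),(600,134) in the side view. The grip's near end merges with the white paper, so I'll check its ends with contrast.

```bash
python3 - <<'E'
from h import *
np.set_printoptions(precision=4,suppress=True)
t=np.load("t0.npy");s=np.load("s0.npy")
T=lambda x,y:(305+(x+.5)/4-.5,210+(y+.5)/4-.5); S=lambda x,y:(160+(x-360+.5)/4-.5,265+(y+.5)/4-.5)
tray=np.array([plane("top",*T(*p),.022)for p in((85,40),(298,75),(280,240),(62,203))])[:,:2]
pk=np.array([plane("top",*T(*p),.016)for p in((138,66),(227,80),(208,195),(122,180))])[:,:2]
for n,q in(("tray",tray),("pack",pk)):
    e=[q[1]-q[0],q[2]-q[1],q[2]-q[3],q[3]-q[0]];print(n,q.mean(0),[(np.hypot(*x),np.degrees(np.arctan2(x[1],x[0])))for x in e])
print("seals",tri(T(181,88),S(490,121)),tri(T(168,173),S(600,134)))
S2=lambda x,y:(225+(x+.5)/6-.5,145+(y+.5)/6-.5)
T2=lambda x,y:(150+(x+.5)/5-.5,110+(y+.5)/5-.5)
print("box corner",tri(T2(490,362),S2(247,332)))
print("glue,etc",plane("top",305+134/4,210+328/4,.08))
def st(a,k):
    g=cv2.resize(a,None,fx=k,fy=k,interpolation=cv2.INTER_NEAREST).astype(float);return np.clip((g-110)*255/145,0,255).astype(np.uint8)
a=st(t[180:232,175:215],10);b=st(s[145:192,215:265],8)
o=np.zeros((520,800,3),np.uint8);o[:a.shape[0],:400]=a;o[:b.shape[0],400:]=b;cv2.imwrite("pics/g.png",o[:,:,::-1])
E
```

```text
tray [ 0.4444 -0.3628] [(np.float64(0.14728999209499566), np.float64(-99.43396760094527)), (np.float64(0.11291208398716406), np.float64(169.93654840743287)), (np.float64(0.14760112513937093), np.float64(-99.49963778581034)), (np.float64(0.11274677086069534), np.float64(169.77755056341263))]
pack [ 0.4508 -0.3596] [(np.float64(0.06172569432571213), np.float64(-99.00973861610917)), (np.float64(0.08029205864781963), np.float64(167.37117759328513)), (np.float64(0.05886434929882182), np.float64(-99.8093358661564)), (np.float64(0.07934101623693803), np.float64(169.4004750395875))]
seals (array([ 0.4515, -0.3659,  0.0332]), np.float64(0.052797928939730225)) (array([ 0.4512, -0.3551,  0.0047]), np.float64(0.058329772046233457))
box corner (array([ 0.5997, -0.0841,  0.0978]), np.float64(0.0022426245278421753))
glue,etc [ 0.3208 -0.3131  0.08  ]
```

View pics/g.png

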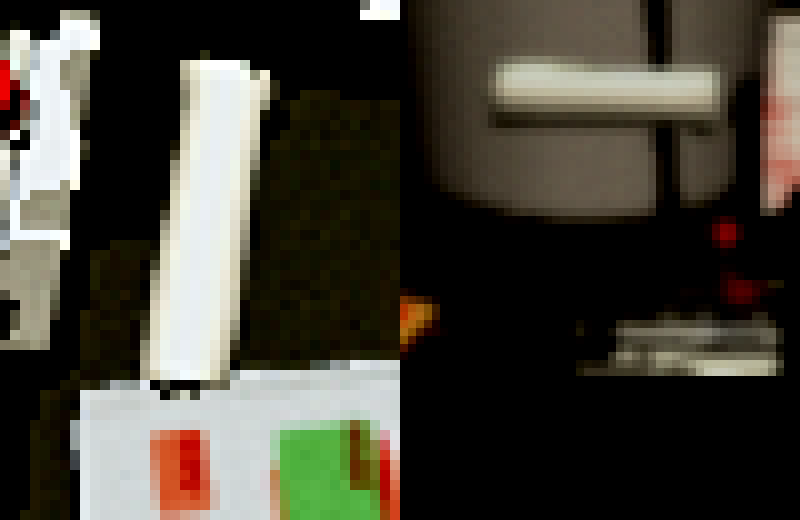

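The contrast view shows both sleeve ends clearly. In the top view they span rows 60–380, with a dark pin end at 390; in the side view they span columns 490–720. So the sleeve runs from about press y −100 to −180, and I'll hold it at about −148. First I'm moving to the tray, keeping well inside the cord.

Emit:
play_rows(dp=[[-15, -48, 12], [-25, -95, 27], [-30, -143, 37], [-15, -190, 37], [20, -224, 37]], delta_rot=[[0, 0, 0], [0, 0, 0], [0, 0, 0], [0, 0, 0], [0, 0, 0]], hand=[1, 1, 1, 1, 1])

```text
time: 0.7
tcp_pos: [0.1571, 0.3817, 0.2596]
eef_rot: [-0.347, -3.121, 0.003]
contact_force: [1.1, -0.2, -0.2]
grip_width: 0.0869
finger_force: 0.0
```

Emit:
play_rows(dp=[[40, -28, 0], [82, -56, 0], [121, -86, 0], [154, -123, 0], [183, -163, 0]], delta_rot=[[0, 0, 0], [0, 0, 0], [0, 0, 0], [0, 0, 0], [0, 0, 0]], hand=[1, 1, 1, 1, 1])

```text
time: 1.2
tcp_pos: [0.3448, 0.2207, 0.2598]
eef_rot: [0.354, 3.12, 0.001]
contact_force: [0.6, 0.1, -0.7]
grip_width: 0.087
finger_force: 0.0
```

Emit:
play_rows(dp=[[23, -44, 0], [41, -91, 0], [53, -139, 0], [62, -188, 0], [69, -237, 0]], delta_rot=[[0, 0, 0], [0, 0, 0], [0, 0, 0], [0, 0, 0], [0, 0, 0]], hand=[1, 1, 1, 1, 1])

```text
time: 1.7
tcp_pos: [0.4122, -0.017, 0.2597]
eef_rot: [0.354, 3.121, 0.0]
contact_force: [0.9, 0.2, -0.1]
grip_width: 0.0872
finger_force: 0.0
```

Emit:
play_rows(dp=[[8, -49, -10], [15, -98, -30], [21, -147, -60], [26, -196, -90], [30, -245, -120]], delta_rot=[[0, 0, 1], [0, 0, 2], [0, 0, 3.3], [0, 0, 3.3], [0, 0, 3.3]], hand=[1, 1, 1, 1, 1])

```text
time: 2.2
tcp_pos: [0.4399, -0.239, 0.1527]
eef_rot: [0.265, 3.13, -0.0]
contact_force: [0.8, -0.0, 1.2]
grip_width: 0.0868
finger_force: 0.0
```

```bash
python3 - <<'E'
from h import *
np.set_printoptions(precision=4,suppress=True)
T=lambda x,y:(305+(x+.5)/4-.5,210+(y+.5)/4-.5); S=lambda x,y:(160+(x-360+.5)/4-.5,265+(y+.5)/4-.5)
print("seals",tri(T(181,88),S(600,134)),tri(T(168,173),S(490,121)))
print(manip.sense())
T2=lambda x,y:(150+(x+.5)/5-.5,110+(y+.5)/5-.5);S2=lambda x,y:(225+(x+.5)/6-.5,145+(y+.5)/6-.5)
print("cover",[plane("top",*T2(*p),.15) for p in((228,345),(305,345))])
print("bolt body near", [tri(T2(85,525),S2(75,245)),tri(T2(150,525),S2(75,260))])
E
```

```text
seals (array([ 0.4801, -0.3659,  0.0167]), np.float64(0.0013646167827316305)) (array([ 0.4224, -0.3537,  0.0172]), np.float64(0.0020780865407793486))
{'time': 2.2, 'joint_positions': array([-0.7213,  0.4663,  1.8119,  0.0002,  0.8626, -2.1234]), 'joint_vel': array([-0.6312,  0.6849, -0.2937,  0.0025, -0.4049, -0.6313]), 'joint_efforts': array([  1.2711, -38.5863, -10.8077,  -0.1745,   0.427 ,   0.401 ]), 'tcp_pos': array([ 0.4399, -0.239 ,  0.1527]), 'eef_rot': array([ 0.2648,  3.1297, -0.0005]), 'contact_force': array([ 0.7596, -0.0476,  1.188 ]), 'ft_torque': array([-0.0341, -0.0357, -0.0151]), 'finger_force': 0.0, 'grip_width': 0.0868338354158958}
cover [array([0.5973, 0.0462, 0.15  ]), array([0.5973, 0.0078, 0.15  ])]
bolt body near [(array([0.5257, 0.1385, 0.0358]), np.float64(0.0038468805781815573)), (array([0.5246, 0.1012, 0.0448]), np.float64(0.004447130299202157))]
```

Emit:
play_rows(dp=[[2, -49, -15], [4, -99, -30], [4, -99, -50], [4, -99, -80], [4, -99, -100]], delta_rot=[[0, 0, -1], [0, 0, -1], [0, 0, -1], [0, 0, -1], [0, 0, -1]], hand=[1, 1, 1, 1, 1])

```text
time: 2.7
tcp_pos: [0.4431, -0.3361, 0.0517]
eef_rot: [-0.293, -3.127, -0.002]
contact_force: [0.4, 0.7, -0.8]
grip_width: 0.087
finger_force: 0.0
```

Emit:
play_rows(dp=[[0, 0, 0], [0, 0, -10], [0, 0, -22], [0, 0, -30], [0, 0, -30]], delta_rot=[[0, 0, 0], [0, 0, 0], [0, 0, 0], [0, 0, 0], [0, 0, 0]], hand=[1, 1, 1, 1, 1])

```text
time: 3.2
tcp_pos: [0.4439, -0.3358, 0.023]
eef_rot: [-0.291, -3.128, -0.0]
contact_force: [-0.5, 0.1, -0.2]
grip_width: 0.0871
finger_force: 0.0
```

Emit:
play_rows(dp=[[0, 0, 8], [2, -12, 8], [2, -23, 8], [2, -23, 4], [2, -23, 0]], delta_rot=[[0, 0, 0], [0, 0, 0], [0, 0, 0], [0, 0, 0], [0, 0, 0]], hand=[1, 1, 1, 1, 1])

```text
time: 3.7
tcp_pos: [0.4458, -0.3597, 0.0235]
eef_rot: [0.293, 3.128, -0.0]
contact_force: [-0.8, 0.6, -0.0]
grip_width: 0.0869
finger_force: 0.0
```

Emit:
play_rows(dp=[[0, 0, -8], [0, 0, -16], [0, 0, -16], [0, 0, -16], [0, 0, -16]], delta_rot=[[0, 0, 0], [0, 0, 0], [0, 0, 0], [0, 0, 0], [0, 0, 0]], hand=[1, 1, 1, 0.2, 0])

```text
time: 4.2
tcp_pos: [0.446, -0.3588, 0.0075]
eef_rot: [-0.291, -3.128, -0.0]
contact_force: [-0.1, 0.9, 0.1]
grip_width: 0.0777
finger_force: 0.0
```

Emit:
play_rows(dp=[[0, 0, 0], [0, 0, 0], [0, 0, 0], [0, 0, 0], [0, 0, 0]], delta_rot=[[0, 0, 0], [0, 0, 0], [0, 0, 0], [0, 0, 0], [0, 0, 0]], hand=[0, 0, 0, 0, 0])

```text
time: 4.7
tcp_pos: [0.446, -0.3591, 0.0079]
eef_rot: [0.291, 3.128, -0.001]
contact_force: [0.2, 0.5, 1.9]
grip_width: 0.0597
finger_force: 29.9
```

Emit:
play_rows(dp=[[0, 0, 15], [0, 0, 50], [0, 0, 95], [0, 0, 140], [0, 0, 180]], delta_rot=[[0, 0, 0], [0, 0, 0], [0, 0, 0], [0, 0, 0], [0, 0, 0]], hand=[0, 0, 0, 0, 0])

```text
time: 5.2
tcp_pos: [0.4457, -0.3588, 0.1906]
eef_rot: [0.291, 3.127, -0.001]
contact_force: [0.2, -0.4, -0.9]
grip_width: 0.0593
finger_force: 29.9
```

Emit:
play_rows(dp=[[5, 10, 30], [20, 40, 60], [38, 75, 75], [56, 110, 80], [74, 140, 80]], delta_rot=[[0, 0, -8], [0, 0, -16], [0, 0, -24], [0, 0, -32], [0, 0, -40]], hand=[0, 0, 0, 0, 0])

```text
time: 5.7
tcp_pos: [0.5203, -0.2172, 0.2699]
eef_rot: [1.35, 2.833, -0.0]
contact_force: [0.5, 1.3, -2.1]
grip_width: 0.0597
finger_force: 29.9
```

```bash
python3 - <<'E'
from h import *
s=manip.sense();print(s["tcp_pos"],s["eef_rot"],s["joint_positions"],s["grip_width"]); r=R.from_rotvec(s["eef_rot"]).as_matrix();print(np.degrees(np.arctan2(r[1,1],r[0,1])))
E
```

```text
[ 0.52031391 -0.21721678  0.26993272] [ 1.35048640e+00  2.83346803e+00 -2.78060894e-04] [-5.93766583e-01  3.90597209e-01  1.53331638e+00  2.48051954e-04
  1.21493662e+00 -1.27511110e+00] 0.05970058581955622
39.03330684750329
```

Emit:
play_rows(dp=[[18, 35, 0], [38, 75, 0], [58, 115, 0], [80, 155, 0], [98, 190, 0]], delta_rot=[[0, 0, -8], [0, 0, -16], [0, 0, -24], [0, 0, -32], [0, 0, -40]], hand=[0, 0, 0, 0, 0])

```text
time: 6.2
tcp_pos: [0.6181, -0.0266, 0.2684]
eef_rot: [2.239, 2.203, 0.001]
contact_force: [-0.0, -0.4, -1.6]
grip_width: 0.0589
finger_force: 29.9
```

Emit:
play_rows(dp=[[20, 40, 0], [40, 80, 0], [58, 110, 0], [63, 120, 0], [63, 120, 0]], delta_rot=[[0, 0, -3], [0, 0, -4.6], [0, 0, -4.6], [0, 0, -4.6], [0, 0, -4.6]], hand=[0, 0, 0, 0, 0])

```text
time: 6.7
tcp_pos: [0.6806, 0.0926, 0.2677]
eef_rot: [-2.318, -2.121, 0.001]
contact_force: [-0.9, -0.7, -0.3]
grip_width: 0.0592
finger_force: 29.9
```

```bash
python3 - <<'E'
from h import *
s=manip.sense();print(s["tcp_pos"],s["eef_rot"],s["joint_positions"],s["grip_width"]); r=R.from_rotvec(s["eef_rot"]).as_matrix();print(np.degrees(np.arctan2(r[1,1],r[0,1])))
E
```

```text
[0.68060477 0.09261159 0.26769089] [-2.31766223e+00 -2.12056241e+00  7.60176363e-04] [-2.69844472e-02  5.74393260e-01  1.21041254e+00 -1.96350457e-04
  1.35727437e+00  6.18181019e-02] 0.05917805957239175
-5.085627684579538
```

Emit:
play_rows(dp=[[0, 0, -40], [0, 0, -80], [0, 0, -120], [0, 0, -150], [0, 0, -165]], delta_rot=[[0, 0, -0.5], [0, 0, -0.5], [0, 0, -0.5], [0, 0, -0.5], [0, 0, -0.5]], hand=[0, 0, 0, 0, 0])

```text
time: 7.2
tcp_pos: [0.6778, 0.089, 0.0997]
eef_rot: [-2.329, -2.102, 0.009]
contact_force: [0.3, 0.3, -0.5]
grip_width: 0.0593
finger_force: 29.9
```

```bash
python3 - <<'E'
from h import *
s=manip.sense();print(s["tcp_pos"],s["contact_force"])
t=manip.read_camera("top");v=manip.read_camera("side")
a=cv2.resize(t[115:205,160:250],None,fx=5,fy=5,interpolation=2);b=cv2.resize(v[130:205,245:315],None,fx=5,fy=5,interpolation=2)
o=np.zeros((450,800,3),np.uint8);o[:,:450]=a;o[:375,450:]=b;cv2.imwrite("pics/d.png",o[:,:,::-1])
E
```

```text
[0.67783902 0.08902521 0.09966219] [ 0.26873599  0.3133391  -0.5449677 ]
```

View pics/d.png

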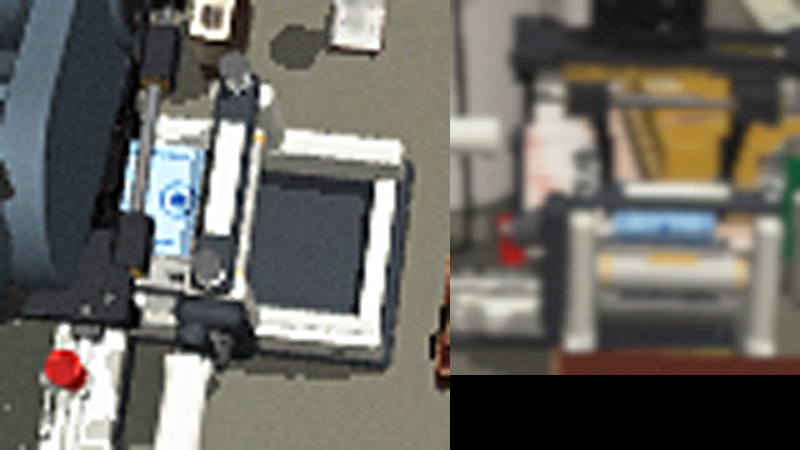

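The top view shows the blue pack at (165,200) over the white bed, clear of the bridge. In the side view it hangs level at (665,225). I'll settle it and lower.

Emit:
play_rows(dp=[[0, 0, 0], [0, 0, 0], [0, 0, -10], [0, 0, -18], [0, 0, -24]], delta_rot=[[0, 0, 0], [0, 0, 0], [0, 0, 0], [0, 0, 0], [0, 0, 0]], hand=[0, 0, 0, 0, 0])

```text
time: 7.8
tcp_pos: [0.6805, 0.0912, 0.0779]
eef_rot: [-2.329, -2.107, 0.001]
contact_force: [-0.7, 0.5, -1.3]
grip_width: 0.0594
finger_force: 29.9
```

Emit:
play_rows(dp=[[0, 1, 0], [0, 1, -3], [0, 1, -6], [0, 1, -8], [0, 1, -8]], delta_rot=[[0, 0, 0], [0, 0, 0], [0, 0, 0], [0, 0, 0], [0, 0, 0]], hand=[0, 0, 0, 0, 0])

```text
time: 8.3
tcp_pos: [0.6807, 0.0921, 0.0702]
eef_rot: [-2.329, -2.107, 0.001]
contact_force: [0.6, 0.1, -1.2]
grip_width: 0.0593
finger_force: 29.9
```

Emit:
play_rows(dp=[[0, 0, -0.5], [0, 0, -1], [0, 0, -1.5], [0, 0, -1.5], [0, 0, -1.5]], delta_rot=[[0, 0, 0], [0, 0, 0], [0, 0, 0], [0, 0, 0], [0, 0, 0]], hand=[0, 0, 0, 0, 0])

```text
time: 8.8
tcp_pos: [0.6809, 0.0921, 0.0692]
eef_rot: [2.33, 2.107, 0.0]
contact_force: [-0.1, 0.2, -0.9]
grip_width: 0.0595
finger_force: 29.9
```

Emit:
play_rows(dp=[[0, 0, -0.7], [0, 0, -1.5], [0, 0, -1.5], [0, 0, -1.5], [0, 0, -1.5]], delta_rot=[[0, 0, 0], [0, 0, 0], [0, 0, 0], [0, 0, 0], [0, 0, 0]], hand=[0, 0, 0, 0, 0])

```text
time: 9.3
tcp_pos: [0.681, 0.0921, 0.0689]
eef_rot: [2.33, 2.107, 0.001]
contact_force: [-1.5, 0.3, 5.2]
grip_width: 0.06
finger_force: 29.9
```

Contact at 5 N. It's either seated or on a stop, so I'll release, lift and check.

Emit:
play_rows(dp=[[0, 0, 0], [0, 0, 0], [0, 0, 0], [0, 0, 0], [0, 0, 0]], delta_rot=[[0, 0, 0], [0, 0, 0], [0, 0, 0], [0, 0, 0], [0, 0, 0]], hand=[0.4, 1, 1, 1, 1])

```text
time: 9.8
tcp_pos: [0.6808, 0.0921, 0.0673]
eef_rot: [-2.33, -2.107, 0.0]
contact_force: [-0.7, -0.2, -0.3]
grip_width: 0.0828
finger_force: 0.0
```

Emit:
play_rows(dp=[[0, 0, 15], [0, 0, 50], [0, 0, 90], [0, 0, 130], [-30, 0, 140]], delta_rot=[[0, 0, 0], [0, 0, 0], [0, 0, 0], [0, 0, 0], [0, 0, 0]], hand=[1, 1, 1, 1, 1])

```text
time: 10.3
tcp_pos: [0.6577, 0.0916, 0.2148]
eef_rot: [2.321, 2.099, 0.02]
contact_force: [0.7, -0.5, 0.4]
grip_width: 0.0874
finger_force: 0.0
```

Emit:
play_rows(dp=[[-35, 5, 0], [-75, 15, 0], [-100, 22, 0], [-110, 22, 0], [-110, 22, 0]], delta_rot=[[0, 0, 0], [0, 0, 0], [0, 0, 0], [0, 0, 0], [0, 0, 0]], hand=[1, 0, -0.2, -0.2, -0.2])

```text
time: 10.8
tcp_pos: [0.5405, 0.1142, 0.2087]
eef_rot: [2.328, 2.108, 0.001]
contact_force: [1.1, 0.6, 0.1]
grip_width: 0.0629
finger_force: 0.0
```

```bash
python3 - <<'E'
from h import *
s=manip.sense();print(s["tcp_pos"],s["contact_force"],s["grip_width"])
t=manip.read_camera("top");v=manip.read_camera("side")
a=cv2.resize(t[115:205,160:250],None,fx=5,fy=5,interpolation=2);b=cv2.resize(v[130:205,245:315],None,fx=5,fy=5,interpolation=2)
o=np.zeros((450,800,3),np.uint8);o[:,:450]=a;o[:375,450:]=b;cv2.imwrite("pics/e.png",o[:,:,::-1])
E
```

```text
[0.54048864 0.11416194 0.20867767] [1.08984119 0.55943002 0.06074421] 0.06286121288025229
```

View pics/e.png

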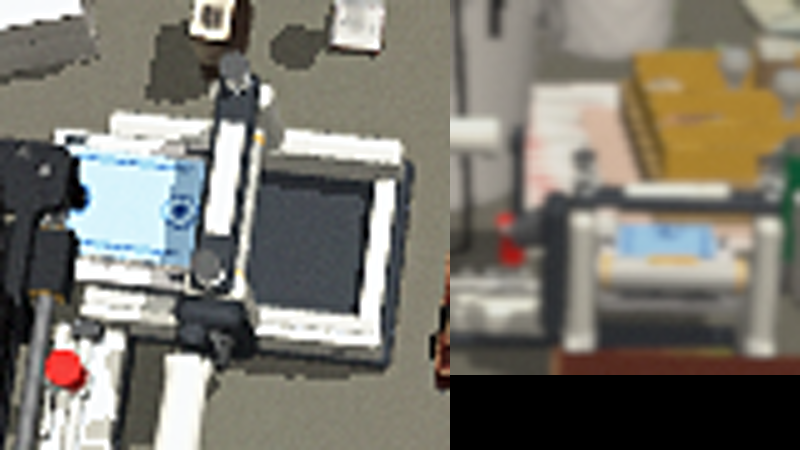

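The pack lies flat and centred between the lips, at crop (75–200,155–265), with the right seal at (181,210) and the bed's lips visible on both sides. Next is the knob.

Emit:
play_rows(dp=[[20, 0, 0], [40, 0, 0], [46, 1, -20], [46, 1, -45], [46, 1, -70]], delta_rot=[[0, 0, 0], [0, 0, 0], [0, 0, 0], [0, 0, 0], [0, 0, 0]], hand=[-0.2, -0.2, -0.2, -0.2, -0.2])

```text
time: 11.4
tcp_pos: [0.5898, 0.1144, 0.1368]
eef_rot: [2.329, 2.105, 0.004]
contact_force: [-0.9, -0.0, -0.1]
grip_width: 0.035
finger_force: 0.0
```

```bash
python3 - <<'E'
from h import *
s=manip.sense();print(s["tcp_pos"],s["contact_force"],s["grip_width"]); r=R.from_rotvec(s["eef_rot"]).as_matrix();print(np.degrees(np.arctan2(r[1,1],r[0,1])))
O=np.array([.6745,.0255]);px=np.array([-.098,-.995]);py=np.array([.995,-.098])
for p in((181,210),(80,155),(72,255)):
    q=plane("top",160+p[0]/5,115+p[1]/5,.077)[:2]-O;print(q@px,q@py)
E
```

```text
[0.5898314  0.11439701 0.13683135] [-0.90507784 -0.04167565 -0.13189911] 0.03497314037499551
-5.789875000684622
-0.0303946406536413 -0.0018464372024253836
-0.08941649518713315 0.023858333400013927
-0.08590824005943022 -0.0327802161562701
```

Emit:
play_rows(dp=[[-2, 0, -20], [-2, 0, -40], [-2, 0, -60], [-2, 0, -75], [-2, 0, -80]], delta_rot=[[0, 0, 0], [0, 0, 0], [0, 0, 0], [0, 0, 0], [0, 0, 0]], hand=[-0.2, -0.2, -0.2, -0.2, -0.2])

```text
time: 11.9
tcp_pos: [0.5852, 0.1146, 0.0555]
eef_rot: [-2.33, -2.106, 0.002]
contact_force: [0.3, -0.6, 0.1]
grip_width: 0.035
finger_force: 0.0
```

Emit:
play_rows(dp=[[0, 0, 0], [0, 0, 0], [0, 0, 0], [0, 0, 0], [0, 0, 0]], delta_rot=[[0, 0, 0], [0, 0, 0], [0, 0, 0], [0, 0, 0], [0, 0, 0]], hand=[-0.5, -0.8, -0.8, -0.8, -0.8])

```text
time: 12.4
tcp_pos: [0.5858, 0.1151, 0.0585]
eef_rot: [2.329, 2.106, 0.003]
contact_force: [1.4, -0.9, 1.5]
grip_width: 0.0164
finger_force: 29.7
```

Emit:
play_rows(dp=[[0, 0, 3], [0, 0, 6], [0, 0, 9], [0, 0, 11], [0, 0, 11]], delta_rot=[[0, 0, 0], [0, 0, 0], [0, 0, 0], [0, 0, 0], [0, 0, 0]], hand=[-0.8, -0.8, -0.8, -0.8, -0.8])

```text
time: 12.9
tcp_pos: [0.5844, 0.1152, 0.0687]
eef_rot: [-2.329, -2.107, 0.001]
contact_force: [0.3, 0.3, -3.2]
grip_width: 0.0162
finger_force: 29.9
```

Emit:
play_rows(dp=[[0, 0, 1], [-4, 0.4, 1], [-9, 0.9, 1], [-14, 1.4, 1], [-19, 1.9, 1]], delta_rot=[[0, 0, 0], [0, 0, 0], [0, 0, 0], [0, 0, 0], [0, 0, 0]], hand=[-0.8, -0.8, -0.8, -0.8, -0.8])

```text
time: 13.4
tcp_pos: [0.5656, 0.1172, 0.0696]
eef_rot: [2.33, 2.107, 0.001]
contact_force: [8.0, 1.1, -4.6]
grip_width: 0.0158
finger_force: 30.0
```

Emit:
play_rows(dp=[[-1.5, 0.2, 0], [-3, 0.4, 0], [-4, 0.4, 0], [-4, 0.4, 0], [-4, 0.4, 0]], delta_rot=[[0, 0, 0], [0, 0, 0], [0, 0, 0], [0, 0, 0], [0, 0, 0]], hand=[-0.8, -0.8, -0.8, -0.8, -0.8])

```text
time: 13.9
tcp_pos: [0.5659, 0.1172, 0.0707]
eef_rot: [2.326, 2.103, 0.01]
contact_force: [7.2, 1.2, -3.3]
grip_width: 0.0162
finger_force: 30.0
```

Emit:
play_rows(dp=[[0, 0, -3], [0, 0, -6], [0, 0, -9], [0, 0, -12], [0, 0, -12]], delta_rot=[[0, 0, 0], [0, 0, 0], [0, 0, 0], [0, 0, 0], [0, 0, 0]], hand=[-0.8, -0.8, -0.8, -0.8, -0.8])

```text
time: 14.4
tcp_pos: [0.5659, 0.1172, 0.0587]
eef_rot: [2.326, 2.103, 0.01]
contact_force: [6.5, 0.8, -3.1]
grip_width: 0.016
finger_force: 29.9
```

Emit:
play_rows(dp=[[0, 0, -2], [0, 0, -2], [0, 0, -2], [0, 0, -2], [0, 0, -2]], delta_rot=[[0, 0, 0], [0, 0, 0], [0, 0, 0], [0, 0, 0], [0, 0, 0]], hand=[-0.8, -0.8, -0.8, -0.2, -0.2])

```text
time: 14.9
tcp_pos: [0.5623, 0.1172, 0.0566]
eef_rot: [2.329, 2.107, 0.001]
contact_force: [0.3, 0.4, -0.2]
grip_width: 0.025
finger_force: 0.1
```

Emit:
play_rows(dp=[[0, 0, 20], [0, 0, 60], [-20, -10, 110], [-40, -30, 150], [-40, -60, 150]], delta_rot=[[0, 0, 0], [0, 0, 0], [0, 0, 0], [0, 0, 8], [0, 0, 16]], hand=[-0.2, -0.2, -0.2, -0.2, -0.2])

```text
time: 15.4
tcp_pos: [0.5202, 0.0583, 0.2098]
eef_rot: [2.002, 2.418, 0.003]
contact_force: [0.5, -0.7, -0.5]
grip_width: 0.035
finger_force: 0.0
```

```bash
python3 - <<'E'
from h import *
np.set_printoptions(precision=4,suppress=True)
s=manip.sense();print(s["tcp_pos"],s["contact_force"],s["grip_width"])
t=manip.read_camera("top");v=manip.read_camera("side")
for nm,im,(x0,x1,y0,y1) in(("top",t,(160,185,175,215)),("side",v,(235,270,165,195))):
    h=cv2.cvtColor(im,cv2.COLOR_RGB2HSV); m=(cv2.inRange(h,(0,150,90),(8,255,255))|cv2.inRange(h,(172,150,90),(180,255,255)))
    ys,xs=np.nonzero(m[y0:y1,x0:x1]);print("knob",nm,xs.mean()+x0,ys.mean()+y0,len(xs),ys.min()+y0,ys.max()+y0)
    if nm=="top":kt=(xs.mean()+x0,ys.mean()+y0)
    else: ks=(xs.mean()+x0,ys.min()+y0+.5)
print("knob",tri(kt,ks))
a=cv2.resize(t[130:220,150:240],None,fx=5,fy=5,interpolation=2);b=cv2.resize(v[140:210,230:300],None,fx=5,fy=5,interpolation=2)
o=np.zeros((450,800,3),np.uint8);o[:,:450]=a;o[:350,450:]=b;cv2.imwrite("pics/f.png",o[:,:,::-1])
E
```

```text
[0.5202 0.0583 0.2098] [ 0.4707 -0.6763 -0.5235] 0.03498621927924786<stdin>:7: RuntimeWarning: Mean of empty slice.
  ret = ret.dtype.type(ret / rcount)
Traceback (most recent call last):
ValueError: zero-size array to reduction operation minimum which has no identity
```

Emit:
play_rows(dp=[[0, -20, 5], [0, -60, 10], [0, -100, 10], [0, -120, 10], [0, -120, 10]], delta_rot=[[0, 0, 8], [0, 0, 16], [0, 0, 24], [0, 0, 32], [0, 0, 40]], hand=[-0.2, 0.2, 0.2, 0.2, 0.2])

```text
time: 16.0
tcp_pos: [0.5206, -0.0646, 0.2143]
eef_rot: [-1.065, -2.951, 0.001]
contact_force: [-0.5, 1.0, 0.5]
grip_width: 0.0511
finger_force: 0.0
```

Emit:
play_rows(dp=[[0, 0, 0], [0, 0, 0], [0, 0, 0], [0, 0, 0], [0, 0, 0]], delta_rot=[[0, 0, 8], [0, 0, 16], [0, 0, 24], [0, 0, 32], [0, 0, 33.6]], hand=[0.2, 0.2, 0.2, 0.2, 0.2])

```text
time: 16.5
tcp_pos: [0.5203, -0.0616, 0.2143]
eef_rot: [-0.168, -3.132, -0.002]
contact_force: [0.1, 0.2, 0.6]
grip_width: 0.0522
finger_force: 0.0
```

```bash
python3 - <<'E'
from h import *
np.set_printoptions(precision=4,suppress=True)
s=manip.sense();print(s["tcp_pos"],s["contact_force"],s["grip_width"],s["joint_positions"]); r=R.from_rotvec(s["eef_rot"]).as_matrix();print(np.degrees(np.arctan2(r[1,1],r[0,1])))
t=manip.read_camera("top");v=manip.read_camera("side")
a=cv2.resize(t[130:220,150:240],None,fx=5,fy=5,interpolation=2);b=cv2.resize(v[140:210,230:300],None,fx=5,fy=5,interpolation=2)
o=np.zeros((450,800,3),np.uint8);o[:,:450]=a;o[:350,450:]=b;cv2.imwrite("pics/f.png",o[:,:,::-1])
K={}
for nm,im,(x0,x1,y0,y1) in(("top",t,(160,185,175,215)),("side",v,(235,270,165,195))):
    h=cv2.cvtColor(im,cv2.COLOR_RGB2HSV); m=(cv2.inRange(h,(0,150,90),(8,255,255))|cv2.inRange(h,(172,150,90),(180,255,255)))
    ys,xs=np.nonzero(m[y0:y1,x0:x1]);print("knob",nm,len(xs))
    if len(xs):K[nm]=(xs.mean()+x0,ys.mean()+y0 if nm=="top" else ys.min()+y0+.5)
print(K); print(tri(K["top"],K["side"]))
E
```

```text
[ 0.5203 -0.0616  0.2143] [0.0952 0.1923 0.5931] 0.052197316355117714 [-0.3315  0.4049  1.6904  0.0001  1.0511 -1.7954]
83.87383379324821
knob top 0
knob side 51
{'side': (np.float64(249.94117647058823), np.float64(172.5))}Traceback (most recent call last):
  File "<stdin>", line 12, in <module>
KeyError: 'top'
```

View pics/f.png

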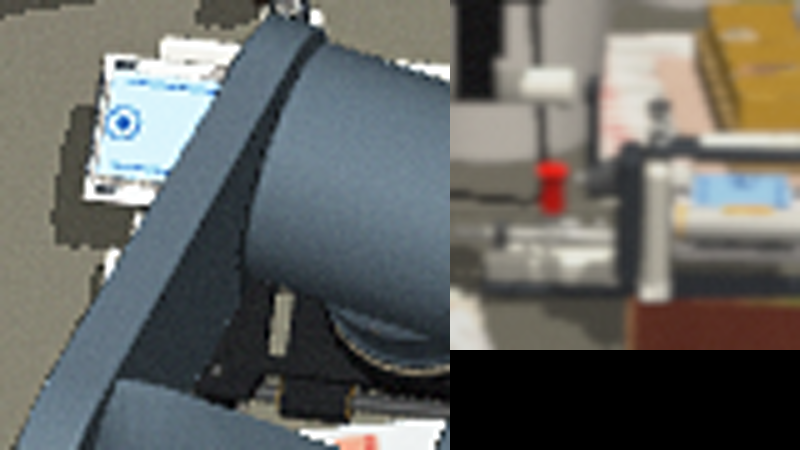

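```bash
python3 - <<'E'
from h import *
o,d=ray("side",249.94,171.7); k=(.1167-o[1])/d[1]; print(o+k*d, "expected out x", .5868-.0219, proj("side",[.5649,.1167,.088]),proj("side",[.5649,.1167,.095]),proj("side",[.5868,.1145,.088]))
E
```

```text
[0.56711013 0.1167     0.09255294] expected out x 0.5649 [249.21492987 173.06490174] [249.22910587 170.97854444] [256.33568166 173.25705577]
```

```bash
python3 - <<'E'
from h import *
s=np.load("s0.npy").astype(int);v=manip.read_camera("side").astype(int)
for im,c in((s,(254,261)),(v,(246,256))):
    r=(im[165:190,c[0]:c[1],0]-im[165:190,c[0]:c[1],1:].mean(2)).clip(0)
    print(r.sum(1).round().astype(int)); print(r[:, :].sum(0).round().astype(int))
E
```

```text
[ 78  74  62  55  52  48  61 176 363 320 150  95 141 231 385 558 588 435
 172  54  42  38  40  49  60]
[496 822 971 802 540 384 312]
[  88   89   88   88   88   88  192  581 1063 1132  774  545  574  631
  685  712  650  432  164   73   65   72   68   74   97]
[ 310  580 1116 1557 1678 1569 1155  614  308  229]
```

The knob's row profile matches the locked state, so it is down, and it sits about 20 mm out. The picture shows the pack's left seal at (123,122), still seated on the bed. Now the crank.

Emit:
play_rows(dp=[[3, 35, 0], [7, 75, 0], [7, 102, 0], [7, 102, 0], [7, 102, -15]], delta_rot=[[0, 0, 0.5], [0, 0, 0.5], [0, 0, 0.5], [0, 0, 0.5], [0, 0, 0.5]], hand=[0.2, 0.2, 0.2, 0.2, 0.2])

```text
time: 17.15
tcp_pos: [0.5302, 0.0398, 0.2019]
eef_rot: [0.154, 3.134, -0.001]
contact_force: [-0.3, -1.2, 0.5]
grip_width: 0.0522
finger_force: 0.0
```

Emit:
play_rows(dp=[[0, 0, -15], [0, 0, -30], [0, 0, -40], [0, 0, -46], [0, 0, -46]], delta_rot=[[0, 0, 0], [0, 0, 0], [0, 0, 0], [0, 0, 0], [0, 0, 0]], hand=[0.2, 0.2, 0.2, 0.2, 0.2])

```text
time: 17.65
tcp_pos: [0.5284, 0.039, 0.1538]
eef_rot: [-0.156, -3.136, -0.0]
contact_force: [0.4, -0.4, -0.2]
grip_width: 0.0522
finger_force: 0.0
```

Emit:
play_rows(dp=[[0, 0, 0], [0, 0, 0], [0, 0, 0], [0, 0, 0], [0, 0, 0]], delta_rot=[[0, 0, 0], [0, 0, 0], [0, 0, 0], [0, 0, 0], [0, 0, 0]], hand=[-0.3, -0.6, -0.6, -0.6, -0.6])

```text
time: 18.15
tcp_pos: [0.5291, 0.0395, 0.1549]
eef_rot: [0.154, 3.137, -0.0]
contact_force: [0.7, -0.2, 0.8]
grip_width: 0.022
finger_force: 30.0
```

```bash
python3 - <<'E'
import numpy as np
# absolute shifts from grip start (theta0) per 0.24 rad; press px
from h import manip
s=manip.sense();print(s["tcp_pos"],s["contact_force"],s["grip_width"])
px=np.array([-.098,-.995])
for n0 in range(0,55,5):
    th0=n0*.24;f=lambda t:np.r_[55*np.sin(t)*px,55*np.cos(t)]
    print(round(th0,2),[[round(float(x)) for x in f(min(th0+.24*i,12.6))-f(th0)] for i in range(1,6)])
E
```

```text
[0.52911559 0.03946141 0.15492108] [ 0.72038016 -0.15654366  0.76834008] 0.02198786667757354
0.0 [[-1, -13, -2], [-2, -25, -6], [-4, -36, -14], [-4, -45, -23], [-5, -51, -35]]
1.2 [[0, -3, -13], [0, -3, -26], [0, 0, -39], [1, 6, -50], [1, 14, -60]]
2.4 [[1, 11, -8], [2, 23, -13], [4, 36, -14], [5, 49, -13], [6, 61, -9]]
3.6 [[1, 11, 7], [2, 20, 17], [3, 26, 28], [3, 30, 41], [3, 30, 54]]
4.8 [[0, -3, 13], [-1, -8, 25], [-2, -17, 35], [-3, -27, 43], [-4, -39, 48]]
6.0 [[-1, -13, 2], [-3, -26, 1], [-4, -38, -3], [-5, -50, -10], [-6, -59, -19]]
7.2 [[-1, -7, -11], [-1, -10, -24], [-1, -11, -37], [-1, -9, -50], [0, -3, -62]]
8.4 [[1, 8, -10], [2, 18, -18], [3, 30, -24], [4, 43, -26], [6, 56, -26]]
9.6 [[1, 13, 4], [2, 24, 11], [3, 33, 20], [4, 40, 31], [4, 44, 43]]
10.8 [[0, 1, 13], [0, -1, 26], [-1, -6, 38], [-1, -14, 49], [-2, -24, 57]]
12.0 [[-1, -12, 6], [-2, -25, 8], [-3, -31, 9], [-3, -31, 9], [-3, -31, 9]]
```

Emit:
play_rows(dp=[[-1, -13, -2], [-2, -25, -6], [-4, -36, -14], [-4, -45, -23], [-5, -51, -35]], delta_rot=[[0, 0, 0], [0, 0, 0], [0, 0, 0], [0, 0, 0], [0, 0, 0]], hand=[-0.6, -0.6, -0.6, -0.6, -0.6])

```text
time: 18.65
tcp_pos: [0.5237, -0.0102, 0.1186]
eef_rot: [-0.16, -3.137, -0.008]
contact_force: [4.0, 14.0, -1.3]
grip_width: 0.0223
finger_force: 30.0
```

Emit:
play_rows(dp=[[0, -2, -13], [0, -1, -26], [0, 2, -39], [1, 8, -50], [1, 16, -60]], delta_rot=[[0, 0, 0], [0, 0, 0], [0, 0, 0], [0, 0, 0], [0, 0, 0]], hand=[-0.6, -0.6, -0.6, -0.6, -0.6])

```text
time: 19.15
tcp_pos: [0.5252, 0.0035, 0.0605]
eef_rot: [0.156, 3.137, -0.001]
contact_force: [-1.2, 2.9, 20.1]
grip_width: 0.0222
finger_force: 29.9
```

Emit:
play_rows(dp=[[1, 11, -7], [2, 23, -11], [4, 36, -12], [5, 49, -11], [6, 61, -7]], delta_rot=[[0, 0, 0], [0, 0, 0], [0, 0, 0], [0, 0, 0], [0, 0, 0]], hand=[-0.6, -0.6, -0.6, -0.6, -0.6])

```text
time: 19.65
tcp_pos: [0.5319, 0.066, 0.0517]
eef_rot: [0.159, 3.136, 0.003]
contact_force: [3.1, 7.2, -2.8]
grip_width: 0.0222
finger_force: 30.0
```

Emit:
play_rows(dp=[[1, 10, 7], [2, 19, 17], [3, 25, 28], [3, 28, 41], [3, 28, 54]], delta_rot=[[0, 0, 0], [0, 0, 0], [0, 0, 0], [0, 0, 0], [0, 0, 0]], hand=[-0.6, -0.6, -0.6, -0.6, -0.6])

```text
time: 20.15
tcp_pos: [0.5354, 0.0961, 0.1084]
eef_rot: [0.155, 3.134, 0.006]
contact_force: [1.5, 4.3, 2.0]
grip_width: 0.022
finger_force: 30.0
```

Emit:
play_rows(dp=[[0, -3, 13], [-1, -8, 25], [-2, -17, 34], [-3, -27, 42], [-4, -39, 46]], delta_rot=[[0, 0, 0], [0, 0, 0], [0, 0, 0], [0, 0, 0], [0, 0, 0]], hand=[-0.6, -0.6, -0.6, -0.6, -0.6])

```text
time: 20.65
tcp_pos: [0.5306, 0.0534, 0.1537]
eef_rot: [0.155, 3.136, 0.0]
contact_force: [1.8, 2.0, 2.1]
grip_width: 0.022
finger_force: 30.0
```

Emit:
play_rows(dp=[[-1, -13, 2], [-3, -26, 1], [-4, -38, -3], [-5, -49, -10], [-6, -57, -19]], delta_rot=[[0, 0, 0], [0, 0, 0], [0, 0, 0], [0, 0, 0], [0, 0, 0]], hand=[-0.6, -0.6, -0.6, -0.6, -0.6])

```text
time: 21.15
tcp_pos: [0.5244, -0.0028, 0.1324]
eef_rot: [0.159, 3.136, 0.005]
contact_force: [7.5, 9.6, -4.1]
grip_width: 0.0221
finger_force: 30.1
```

Emit:
play_rows(dp=[[-1, -6, -12], [-1, -9, -25], [-1, -9, -38], [-1, -7, -51], [0, -1, -63]], delta_rot=[[0, 0, 0], [0, 0, 0], [0, 0, 0], [0, 0, 0], [0, 0, 0]], hand=[-0.6, -0.6, -0.6, -0.6, -0.6])

```text
time: 21.65
tcp_pos: [0.5243, -0.0048, 0.071]
eef_rot: [0.156, 3.137, -0.0]
contact_force: [1.7, 3.1, 15.8]
grip_width: 0.022
finger_force: 30.0
```

Emit:
play_rows(dp=[[1, 6, -10], [2, 16, -17], [3, 27, -23], [4, 40, -25], [6, 53, -25]], delta_rot=[[0, 0, 0], [0, 0, 0], [0, 0, 0], [0, 0, 0], [0, 0, 0]], hand=[-0.6, -0.6, -0.6, -0.6, -0.6])

```text
time: 22.15
tcp_pos: [0.5299, 0.0475, 0.0457]
eef_rot: [-0.155, -3.138, 0.003]
contact_force: [0.2, -1.2, 9.2]
grip_width: 0.0222
finger_force: 30.0
```

Emit:
play_rows(dp=[[1, 13, 4], [2, 24, 11], [3, 33, 20], [4, 40, 31], [4, 43, 43]], delta_rot=[[0, 0, 0], [0, 0, 0], [0, 0, 0], [0, 0, 0], [0, 0, 0]], hand=[-0.6, -0.6, -0.6, -0.6, -0.6])

```text
time: 22.65
tcp_pos: [0.5352, 0.0953, 0.0892]
eef_rot: [0.157, 3.135, 0.007]
contact_force: [4.5, 11.3, 2.4]
grip_width: 0.0222
finger_force: 30.0
```

Emit:
play_rows(dp=[[0, 1, 13], [0, -1, 26], [-1, -6, 38], [-1, -14, 49], [-2, -24, 57]], delta_rot=[[0, 0, 0], [0, 0, 0], [0, 0, 0], [0, 0, 0], [0, 0, 0]], hand=[-0.6, -0.6, -0.6, -0.6, -0.6])

```text
time: 23.15
tcp_pos: [0.5324, 0.0701, 0.1469]
eef_rot: [0.155, 3.136, 0.005]
contact_force: [2.8, 5.4, 3.8]
grip_width: 0.0221
finger_force: 30.0
```

Emit:
play_rows(dp=[[-1, -11, 5], [-2, -21, 8], [-3, -29, 9], [-3, -31, 9], [-3, -31, 9]], delta_rot=[[0, 0, 0], [0, 0, 0], [0, 0, 0], [0, 0, 0], [0, 0, 0]], hand=[-0.6, -0.6, -0.6, -0.6, -0.6])

```text
time: 23.65
tcp_pos: [0.5292, 0.0414, 0.1548]
eef_rot: [0.16, 3.137, 0.014]
contact_force: [3.9, 15.5, 5.2]
grip_width: 0.022
finger_force: 30.0
```

Emit:
play_rows(dp=[[0, -2, 0], [0, -2, 0], [0, 0, 0], [0, 0, 0], [0, 0, 0]], delta_rot=[[0, 0, 0], [0, 0, 0], [0, 0, 0], [0, 0, 0], [0, 0, 0]], hand=[-0.6, -0.6, -0.6, -0.6, -0.6])

```text
time: 24.15
tcp_pos: [0.5292, 0.0415, 0.1548]
eef_rot: [0.158, 3.137, 0.012]
contact_force: [4.8, 15.1, 4.9]
grip_width: 0.0222
finger_force: 30.0
```

Emit:
play_rows(dp=[[0, 3, 0], [0, 4, 0], [0, 4, 0], [0, 4, 0], [0, 4, 0]], delta_rot=[[0, 0, 0], [0, 0, 0], [0, 0, 0], [0, 0, 0], [0, 0, 0]], hand=[-0.6, -0.4, 0.2, 0.2, 0.2])

```text
time: 24.65
tcp_pos: [0.5277, 0.0409, 0.1539]
eef_rot: [-0.155, -3.135, 0.001]
contact_force: [-0.8, -0.1, 0.2]
grip_width: 0.0422
finger_force: 0.0
```

Emit:
play_rows(dp=[[0, 0, 10], [0, 0, 40], [0, 0, 80], [-10, 0, 110], [-40, 20, 115]], delta_rot=[[0, 0, 0], [0, 0, 0], [0, 0, 0], [0, 0, -8], [0, 0, -16]], hand=[0.2, 0.2, 0.2, 1, 1])

```text
time: 25.15
tcp_pos: [0.4939, 0.0594, 0.2743]
eef_rot: [0.6, 3.071, 0.0]
contact_force: [-0.2, 0.9, 0.5]
grip_width: 0.0615
finger_force: 0.0
```

Emit:
play_rows(dp=[[-35, 20, 0], [-70, 50, 0], [-90, 80, 0], [-90, 80, 0], [-90, 80, 0]], delta_rot=[[0, 0, -8], [0, 0, -16], [0, 0, -24], [0, 0, -32], [0, 0, -40]], hand=[1, 1, 1, 1, 1])

```text
time: 25.65
tcp_pos: [0.3977, 0.1421, 0.2704]
eef_rot: [1.614, 2.695, 0.0]
contact_force: [0.3, 0.6, -0.8]
grip_width: 0.086
finger_force: 0.0
```

```bash
python3 - <<'E'
from h import *
np.set_printoptions(precision=4,suppress=True)
s=manip.sense();print(s["tcp_pos"],s["contact_force"],s["grip_width"],s["joint_positions"]); r=R.from_rotvec(s["eef_rot"]).as_matrix();print(np.degrees(np.arctan2(r[1,1],r[0,1])))
t=manip.read_camera("top");v=manip.read_camera("side")
a=cv2.resize(t[120:210,165:255],None,fx=5,fy=5,interpolation=2);b=cv2.resize(v[140:215,245:315],None,fx=5,fy=5,interpolation=2)
o=np.zeros((450,800,3),np.uint8);o[:,:450]=a;o[:375,450:]=b;cv2.imwrite("pics/k.png",o[:,:,::-1])
E
```

```text
[0.3977 0.1421 0.2704] [ 0.2661  0.5656 -0.8281] 0.08597769486140444 [ 0.0773  0.1835  1.8484 -0.0003  1.1091 -0.414 ]
28.159390042832992
```

View pics/k.png

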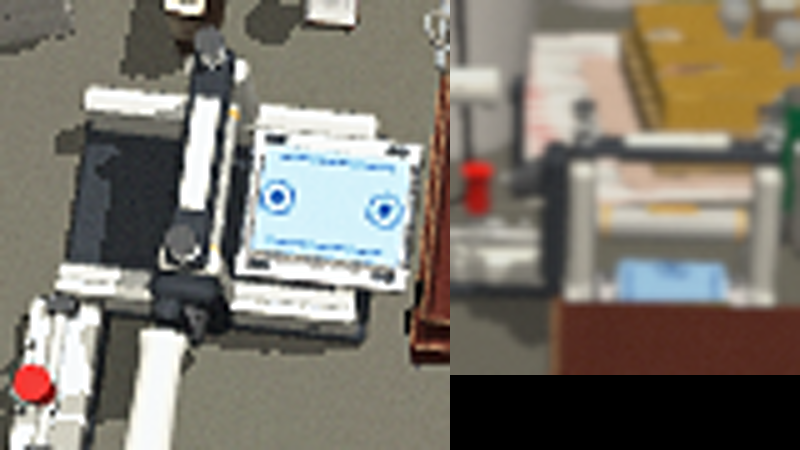

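The bed is at its far end with the pack seated. The seals are at crop (278,198) and (385,210), and the knob, at (33,382), has clearly moved out.

```bash
python3 - <<'E'
from h import *
T=lambda x,y:(165+(x+.5)/5-.5,120+(y+.5)/5-.5)
a,b=[plane("top",*T(*p),.077) for p in((278,198),(385,210))];d=b-a;print(a,b,(a+b)/2,np.degrees(np.arctan2(d[1],d[0])),np.linalg.norm(d))
print(plane("top",*T(33,382),.088))
E
```

```text
[ 0.66939916 -0.00944217  0.077     ] [ 0.66261438 -0.06757282  0.077     ] [ 0.66600677 -0.03850749  0.077     ] -96.65722161967513 0.05852526251745585
[0.56535081 0.11707871 0.088     ]
```

Emit:
play_rows(dp=[[10, -30, 0], [30, -70, 0], [55, -110, 0], [90, -140, 0], [125, -165, 0]], delta_rot=[[0, 0, -8], [0, 0, -16], [0, 0, -24], [0, 0, -32], [0, 0, -34.2]], hand=[1, 1, 1, 1, 1])

```text
time: 26.25
tcp_pos: [0.5248, -0.0262, 0.2701]
eef_rot: [2.334, 2.103, -0.0]
contact_force: [0.4, 1.1, -0.0]
grip_width: 0.087
finger_force: 0.0
```

Emit:
play_rows(dp=[[40, -8, 0], [80, -14, 0], [120, -19, 0], [144, -19, 0], [144, -19, 0]], delta_rot=[[0, 0, 0], [0, 0, 0], [0, 0, 0], [0, 0, 0], [0, 0, 0]], hand=[1, 1, 1, 1, 1])

```text
time: 26.75
tcp_pos: [0.6706, -0.0438, 0.2689]
eef_rot: [2.328, 2.107, 0.001]
contact_force: [-1.1, 0.9, -0.0]
grip_width: 0.0873
finger_force: 0.0
```

```bash
python3 - <<'E'
from h import *
s=manip.sense();print(s["tcp_pos"],s["joint_positions"],s["grip_width"]); r=R.from_rotvec(s["eef_rot"]).as_matrix();print(np.degrees(np.arctan2(r[1,1],r[0,1])))
E
```

```text
[ 0.67064053 -0.0438176   0.26886999] [-2.31171585e-01  5.50121303e-01  1.25270610e+00  1.30914399e-05
  1.33721369e+00 -1.31458525e-01] 0.08732234567794672
-5.713302114473674
```

Emit:
play_rows(dp=[[-3, 2, -40], [-3, 2, -80], [-3, 2, -120], [-3, 2, -155], [-3, 2, -172]], delta_rot=[[0, 0, 0], [0, 0, 0], [0, 0, 0], [0, 0, 0], [0, 0, 0]], hand=[1, 1, 1, 1, 1])

```text
time: 27.25
tcp_pos: [0.661, -0.0403, 0.0942]
eef_rot: [-2.325, -2.104, 0.008]
contact_force: [1.2, 0.0, 1.0]
grip_width: 0.0867
finger_force: 0.0
```

Emit:
play_rows(dp=[[0, 0, -5], [0, 0, -15], [0, 0, -22], [0, 0, -27], [0, 0, -27]], delta_rot=[[0, 0, 0], [0, 0, 0], [0, 0, 0], [0, 0, 0], [0, 0, 0]], hand=[1, 1, 1, 1, 1])

```text
time: 27.75
tcp_pos: [0.6647, -0.0406, 0.0706]
eef_rot: [-2.331, -2.106, 0.0]
contact_force: [0.3, 0.3, 0.9]
grip_width: 0.0873
finger_force: 0.0
```

Emit:
play_rows(dp=[[2, 0, -1], [2, 0, -1.5], [2, 0, -1.5], [2, 0, -1.5], [2, 0, -1.5]], delta_rot=[[0, 0, 0], [0, 0, 0], [0, 0, 0], [0, 0, 0], [0, 0, 0]], hand=[1, 0.5, 0, 0, 0])

```text
time: 28.25
tcp_pos: [0.6669, -0.0406, 0.0693]
eef_rot: [2.332, 2.105, 0.0]
contact_force: [-0.1, -1.3, 0.4]
grip_width: 0.063
finger_force: 0.0
```

Emit:
play_rows(dp=[[0, 0, 0], [0, 0, 0], [0, 0, 0], [0, 0, 5], [0, 0, 20]], delta_rot=[[0, 0, 0], [0, 0, 0], [0, 0, 0], [0, 0, 0], [0, 0, 0]], hand=[0, 0, 0, 0, 0])

```text
time: 28.75
tcp_pos: [0.6654, -0.0403, 0.0879]
eef_rot: [-2.329, -2.103, 0.004]
contact_force: [0.6, 0.4, -1.6]
grip_width: 0.0593
finger_force: 29.9
```

Emit:
play_rows(dp=[[0, 0, 35], [0, 0, 75], [0, 0, 115], [0, 0, 150], [0, 0, 180]], delta_rot=[[0, 0, 0], [0, 0, 0], [0, 0, 0], [0, 0, 0], [0, 0, 0]], hand=[0, 0, 0, 0, 0])

```text
time: 29.25
tcp_pos: [0.6673, -0.0407, 0.273]
eef_rot: [2.329, 2.103, 0.003]
contact_force: [0.4, -1.2, -1.4]
grip_width: 0.0596
finger_force: 29.9
```

Emit:
play_rows(dp=[[-15, -20, 0], [-35, -50, 0], [-58, -85, 0], [-80, -118, 0], [-102, -150, 0]], delta_rot=[[0, 0, 8], [0, 0, 16], [0, 0, 24], [0, 0, 32], [0, 0, 40]], hand=[0, 0, 0, 0, 0])

```text
time: 29.75
tcp_pos: [0.5639, -0.1917, 0.2704]
eef_rot: [1.462, 2.779, -0.0]
contact_force: [0.0, 0.9, 0.1]
grip_width: 0.0597
finger_force: 29.9
```

Emit:
play_rows(dp=[[-22, -32, 0], [-45, -65, 0], [-68, -100, 0], [-90, -130, 0], [-105, -155, 0]], delta_rot=[[0, 0, 8], [0, 0, 16], [0, 0, 24], [0, 0, 32], [0, 0, 40]], hand=[0, 0, 0, 0, 0])

```text
time: 30.25
tcp_pos: [0.4583, -0.3472, 0.2704]
eef_rot: [0.426, 3.112, -0.002]
contact_force: [1.7, 0.3, -0.8]
grip_width: 0.0595
finger_force: 29.9
```

```bash
python3 - <<'E'
from h import *
s=manip.sense();print(s["tcp_pos"],s["joint_positions"],s["grip_width"]); r=R.from_rotvec(s["eef_rot"]).as_matrix();print(np.degrees(np.arctan2(r[1,1],r[0,1])))
E
```

```text
[ 0.45829749 -0.34720129  0.27040878] [-8.42395002e-01  4.06798881e-01  1.50444697e+00 -4.32115471e-04
  1.22903796e+00 -2.14110166e+00] 0.05946910203432989
74.4186661505049
```

Emit:
play_rows(dp=[[-6, -7, 0], [-11, -14, -30], [-11, -14, -70], [-11, -14, -110], [-11, -14, -150]], delta_rot=[[0, 0, 5.5], [0, 0, 5.5], [0, 0, 5.5], [0, 0, 5.5], [0, 0, 5.5]], hand=[0, 0, 0, 0, 0])

```text
time: 30.75
tcp_pos: [0.4492, -0.3603, 0.1193]
eef_rot: [0.284, 3.127, -0.003]
contact_force: [0.7, -1.2, -2.1]
grip_width: 0.0593
finger_force: 29.9
```

Emit:
play_rows(dp=[[0, 0, -30], [0, 0, -60], [0, 0, -80], [0, 0, -95], [0, 0, -95]], delta_rot=[[0, 0, 0], [0, 0, 0], [0, 0, 0], [0, 0, 0], [0, 0, 0]], hand=[0, 0, 0, 0, 0])

```text
time: 31.25
tcp_pos: [0.4483, -0.359, 0.023]
eef_rot: [-0.283, -3.127, -0.003]
contact_force: [-0.4, 0.1, -0.6]
grip_width: 0.0595
finger_force: 29.9
```

Emit:
play_rows(dp=[[0, -1, -4], [0, -1, -8], [0, -1, -11], [0, -1, -14], [0, -1, -14.5]], delta_rot=[[0, 0, 0], [0, 0, 0], [0, 0, 0], [0, 0, 0], [0, 0, 0]], hand=[0, 0, 0, 0, 0])

```text
time: 31.75
tcp_pos: [0.4489, -0.3606, 0.0096]
eef_rot: [-0.283, -3.129, -0.0]
contact_force: [0.1, 0.5, -1.1]
grip_width: 0.0595
finger_force: 29.9
```

Emit:
play_rows(dp=[[0, 0, -0.5], [0, 0, -1], [0, 0, -1], [0, 0, -1], [0, 0, -1]], delta_rot=[[0, 0, 0], [0, 0, 0], [0, 0, 0], [0, 0, 0], [0, 0, 0]], hand=[0, 0, 0, 0, 0])

```text
time: 32.25
tcp_pos: [0.4489, -0.3606, 0.0086]
eef_rot: [0.283, 3.129, -0.0]
contact_force: [0.3, -0.3, -1.8]
grip_width: 0.0595
finger_force: 29.9
```

Emit:
play_rows(dp=[[0, 0, -0.5], [0, 0, -1.2], [0, 0, -1.2], [0, 0, -1.2], [0, 0, -1.2]], delta_rot=[[0, 0, 0], [0, 0, 0], [0, 0, 0], [0, 0, 0], [0, 0, 0]], hand=[0, 0, 0, 0, 0])

```text
time: 32.75
tcp_pos: [0.449, -0.3607, 0.0082]
eef_rot: [0.283, 3.129, -0.001]
contact_force: [-1.1, 1.2, 5.9]
grip_width: 0.0594
finger_force: 29.9
```

Emit:
play_rows(dp=[[0, 0, 0], [0, 0, 0], [0, 0, 0], [0, 0, 0], [0, 0, 0]], delta_rot=[[0, 0, 0], [0, 0, 0], [0, 0, 0], [0, 0, 0], [0, 0, 0]], hand=[0.3, 0.7, 0.9, 0.9, 0.9])

```text
time: 33.25
tcp_pos: [0.4489, -0.3606, 0.0072]
eef_rot: [-0.283, -3.129, -0.0]
contact_force: [0.6, -0.4, 0.5]
grip_width: 0.0797
finger_force: 0.0
```

Emit:
play_rows(dp=[[0, 0, 10], [0, 0, 40], [0, 0, 85], [0, 0, 130], [0, 40, 150]], delta_rot=[[0, 0, 0], [0, 0, 0], [0, 0, 0], [0, 0, 0], [0, 0, 0]], hand=[0.9, 0.9, 0.9, 0.9, 0.9])

```text
time: 33.75
tcp_pos: [0.4522, -0.3273, 0.1627]
eef_rot: [0.288, 3.118, -0.017]
contact_force: [1.1, -0.8, 0.4]
grip_width: 0.0825
finger_force: 0.0
```

Emit:
play_rows(dp=[[0, 40, 10], [0, 85, 20], [0, 130, 30], [0, 150, 30], [0, 150, 30]], delta_rot=[[0, 0, 0], [0, 0, 0], [0, 0, 0], [0, 0, 0], [0, 0, 0]], hand=[0.9, 0.9, 0.9, 0.9, 0.9])

```text
time: 34.25
tcp_pos: [0.448, -0.1675, 0.1883]
eef_rot: [-0.277, -3.129, -0.001]
contact_force: [0.8, -0.6, -0.5]
grip_width: 0.0827
finger_force: 0.0
```

```bash
python3 - <<'E'
from h import *
t=manip.read_camera("top");v=manip.read_camera("side")
a=cv2.resize(t[120:300,165:395],None,fx=2,fy=2,interpolation=2);b=cv2.resize(v[150:330,130:295],None,fx=2,fy=2,interpolation=2)
o=np.hstack([a,b]);cv2.imwrite("pics/z.png",o[:,:,::-1]);print(o.shape,manip.sense()["contact_force"])
E
```

```text
(360, 790, 3) [-0.89268376 -0.23263964 -0.71852548]
```

View pics/z.png

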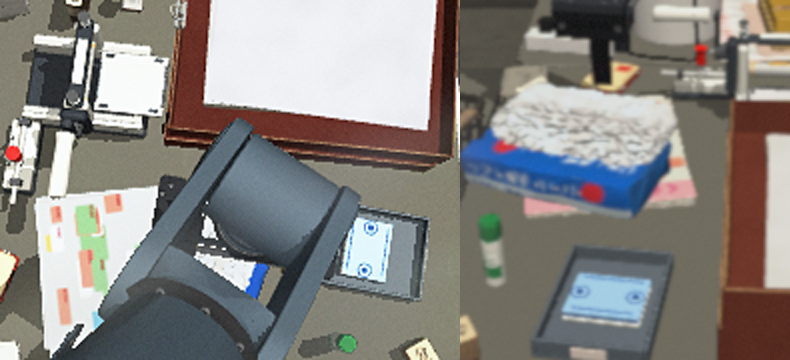

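The pack lies flat in the tray at (368,250), the bed is at its far end, the knob is out at (13,153), the crank is up and the glue still stands. I'm handing the job in.

```bash
python3 -c "
from cell import manip
print(manip.finish_job())"
```

```text
the job is handed in; nothing more can be done
None
```

The job is handed in: the card was pressed through two full crank turns to the stop, the bolt is out with its knob down, and the pack lies flat back in the tray; the hand-in gave no pass or fail result.

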